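# Third hand at the leather bench: hold a punch stand against the sprung fence

## Task

First press the lifted leaf of the assembly jig down flat, before you touch the wooden stand. Then take the empty two-step wooden punch stand, stand it on the leaf and push its tall flat end squarely against the middle of the sprung steel fence, about half way back (roughly 8 N) and never onto its back stop, and finish the job still holding it there with that steady push, so that a colleague can screw it on. Leave the other stand, the bowl of rivets and the two jars where they are.

Things in the scene. Friction and masses are not known exactly. Their poses are not given: they have to be found in the camera images.
- jig: Assembly jig, fixed to the bench: plywood base 230 (x) x 150 (y) x 12 mm thick. Origin: centre of its underside, on the bench. Its x axis (level) points from the leaf to the fence, the direction to push. On it lie the hinged aluminium leaf, and beyond that the sprung steel fence and a fixed steel back wall (44 mm tall, 130 wide, front face at jig x = +90 mm).
- leaf (a joint): Angle (rad) of the leaf, an aluminium plate 130 (x) x 110 (y) x 8 mm. Its hinge lies along jig y at jig x = -90 mm, on top of the base (12 mm up). 0 = lying flat on the base, top face 20 mm above the bench; positive = the edge next to the fence is lifted (it starts at 0.10 to 0.22). A stiff hinge: about 4 N down near the free edge moves it, and it stays where it is left.
- leaf_edge (a point): Middle of the upper rim of the leaf's free edge, 130 mm from the hinge (jig x = +40 mm when flat).
- fence (a joint): How far (m) the sprung fence is pushed back along jig +x: 0 at rest, 0.034 at its back stop. Spring of 0.5 N per mm (8.5 N at 0.017, half way). The fence is an upright steel plate 100 wide (jig y), 10 thick, its top 64 mm and its lower edge 14 mm above the bench; its springs return it to 0 when let go. Between it and the back wall there is a 35 mm gap at rest.
- fence_face (a point): Middle of the fence's width on its face towards the leaf, 42 mm above the bench; at jig x = +45 mm at rest; moves with the fence.
- stand: The loose, empty punch stand: a brown wooden block in two steps with small dark round marks on top, 100 long (x) x 48 wide (y), 0.11 to 0.22 kg. Origin: centre of its underside. Its tall step (45 mm high) covers x = -10 to +50 mm, the low step (26 mm high) x = -50 to -10 mm. The flat end at x = +50 mm goes against the fence. Can be gripped across the 48 mm width at the tall step.
- stand_face (a point): Centre of the stand's tall flat end face, at its x = +50 mm, 22.5 mm above its underside.
- full_stand: Another wooden stand, one step only, 100 x 48 x 30 mm, with three steel punches standing in it (up to 115 mm high). Origin: centre of its underside. Not needed.
- rivet_bowl: Clear bowl of brass rivets, 112 mm across, 38 high. Origin: centre of its underside. Not needed.
- jar: White jar, 60 mm across, 85 high. Origin: centre of its underside. Not needed.
- glue: White jar with a paper band, 52 mm across, 110 high. Origin: centre of its underside. Not needed.

How it is judged:
By the outcome, as a careful person would: the job done as asked, in the order asked, and still so for the second after the job is handed in, while the arm keeps its last pose, push and grip.
It also fails if it takes over 54 s, if anything falls off the work surface, if the arm or the gripper's body presses on something with over 40 N, if the wrist force passes 120 N, or if a joint passes its speed limit or range.

## Robot

A 6-joint arm with a two-finger parallel gripper is mounted at the origin on the work surface. World frame = base frame: x ahead of the robot, y to its left, z up, the work surface at z = 0. Lengths are in m, angles in degrees, forces in N, time in s.
With the tool pointing down it reaches from about 0.325 to 0.85 m from the base axis. Payload 15.5 kg.
Tool frame: the origin (TCP) lies midway between the tips of the shut fingers; the grasp point (between the pads) lies 19 mm behind it; y points along the fingers, x is the direction in which the jaws open and shut, and the axes are right-handed (so a half turn about y gives the same grasp; the last joint's range is limited). The gripper opens to 91 mm and grips with 3 to 60 N. Pads are 32 mm wide; open, the fingers measure 118 mm over their backs; the gripper's body (76 mm by 178 mm) begins 60 mm behind the grasp point.
Start: joints at [-77.091, 28.281, 77.091, -0, 74.628, -5.472], TCP at [0.197, -0.593, 0.214] pointing down, gripper open.
Joint ranges: [-166.48, 166.48], [-47.26, 123.95], [12.59, 153.08], [-70.14, 250.14], [6.76, 159.57], [-176.63, 176.63]. Speed limits (degrees/s): [108.29, 108.29, 147.25, 172.46, 172.46, 172.46].

## Interface

Orientations are given as a 3x3 rotation matrix whose columns are the frame's x, y, z axes.
In Python, from bench import ctrl gives the robot as it stands. The module is installed in compiled form; this text tells all that it offers. Calls block until the motion is done:
- ctrl.goto(position, orientation): joint-space move of the TCP to a pose.
- ctrl.move_l(position, vel=0.15, ori=None, contact_N=None): straight line of the TCP; ori=None keeps the orientation; vel is the mean speed in m/s. With contact_N (N) it stops when the force on the tool has changed by that much, and returns True; else False.
- ctrl.movej(angles): joint-space move.
- ctrl.command_gripper(opening): opening from 0.0 (shut) to 1.0 (fully open); the grip force is fixed at half the most; returns when the fingers have stopped.
- ctrl.sleep(seconds).
- ctrl.ik(position, orientation): joint angles nearest the present ones, or None.
- ctrl.read_camera(name): name is "side" or "top" or "wrist"; returns the picture (384x512x3 uint8, blue, green, red); there is no depth.
- ctrl.camera_params(name): a dict with "fx", "fy", "cx", "cy" (pixels), "pose" (4x4, takes a point from camera to world coordinates); the wrist camera has in their place "T_tool_cam" (4x4, takes a point from camera to tool coordinates, whose origin is the TCP and whose axes are the tool frame's). Camera axes: x right, y up, looking along -z (the intrinsics and any distortion apply to the point x, -y, -z); pixel columns grow to the right and rows downward; lengths in m; the calibration is good to about 2 mm. A picture is of the moment at which its call begins: read the wrist's pose just before it. camera_params takes no time and is no camera call.
A pose or a line that the arm cannot do raises ctrl.MotionError and nothing moves.
- ctrl.sign_off(): hands the job in, once; it reports no verdict.
Readings, each from a call of its own:
- ctrl.current_t(): time.
- ctrl.current_q(): joint angles.
- ctrl.current_dq(): joint speeds.
- ctrl.current_effort(): joint torques, N m.
- ctrl.current_tool_pos(): TCP position.
- ctrl.current_eef_rot(): TCP orientation.
- ctrl.current_contact_force(): force on the tool from outside, world axes, zero at the start.
- ctrl.current_wrist_torque(): the same for the moment, N m.
- ctrl.current_grip_width(): opening from 0.0 (shut) to 1.0 (fully open).
Only numpy, scipy, OpenCV 4.12 (cv2) and the standard library are available. Lean on these libraries where they do the work, as an engineer would, in place of code of your own. Each camera call takes 0.05 s, during which the arm holds its last target. There are 200 camera calls.

## Working session

There is one attempt and no reset: what is moved stays moved. The work goes in short steps, each a Python script; the robot and the scene stay as the last script left them, time stands still between calls to the robot, and variables do not carry over. Pictures are saved under pics/ and viewed, on a budget of 10 in all, crops included, one or two more only if the job needs it, and the job is handed in when it is done.

```bash
mkdir -p pics
cat > h.py <<'E'
import numpy as np, cv2
from bench import ctrl
def pix2plane(name,u,v,z,T=None):
    p=ctrl.camera_params(name); T=p["pose"] if T is None else T
    T=np.array(T)
    k=np.array([[p["fx"],0,p["cx"]],[0,p["fy"],p["cy"]],[0,0,1.]])
    d=p.get("dist",p.get("distortion"))
    n=cv2.undistortPoints(np.array([[[u,v]]],float),k,None if d is None else np.array(d,float))[0,0]
    r=T[:3,:3]@np.array([n[0],-n[1],-1]); o=T[:3,3]
    return o+r*(z-o[2])/r[2]
def proj(name,P,T=None):
    p=ctrl.camera_params(name); T=np.array(p["pose"] if T is None else T)
    c=T[:3,:3].T@(np.array(P)-T[:3,3])
    return p["fx"]*c[0]/-c[2]+p["cx"], p["fy"]*-c[1]/-c[2]+p["cy"]
def wristT():
    T=np.eye(4);T[:3,:3]=ctrl.current_eef_rot();T[:3,3]=ctrl.current_tool_pos()
    return T@np.array(ctrl.camera_params("wrist")["T_tool_cam"])
E
python3 - <<'E'
from h import *
for n in("top","side","wrist"):
    print(n,ctrl.camera_params(n))
a=ctrl.read_camera("top");b=ctrl.read_camera("side")
cv2.imwrite("pics/top.png",cv2.resize(a,(800,600),interpolation=cv2.INTER_CUBIC))
cv2.imwrite("pics/side.png",cv2.resize(b,(800,600),interpolation=cv2.INTER_CUBIC))
print(ctrl.current_eef_rot(),ctrl.current_t())
E
```

```text
top {'fx': 389.9449096510941, 'fy': 389.9449096510941, 'cx': 253.44098741236965, 'cy': 195.68429408417296, 'pose': array([[ 0.0247911 ,  0.9948579 , -0.09819958,  0.46879837],
       [-0.99965212,  0.02378569, -0.01139617,  0.00724203],
       [-0.00900182,  0.09844794,  0.99510149,  1.25167471],
       [ 0.        ,  0.        ,  0.        ,  1.        ]])}
side {'fx': 479.1856979909054, 'fy': 479.1856979909054, 'cx': 255.7790782549338, 'cy': 187.72579394117858, 'pose': array([[-0.9274219 ,  0.20834921, -0.31061104,  0.12048251],
       [-0.37399887, -0.52474971,  0.76469771,  1.09195465],
       [-0.00366889,  0.82536558,  0.56458674,  0.86458376],
       [ 0.        ,  0.        ,  0.        ,  1.        ]])}
wrist {'fx': 274.15110917884886, 'fy': 274.15110917884886, 'cx': 255.64669088448707, 'cy': 186.4649783975658, 'T_tool_cam': array([[ 9.99999396e-01,  1.07221219e-03, -2.42553555e-04,
         6.49132108e-04],
       [-4.90505059e-04,  2.37737834e-01, -9.71329234e-01,
        -1.71446536e-01],
       [-9.83806887e-04,  9.71328767e-01,  2.37738216e-01,
         6.67111616e-02],
       [ 0.00000000e+00,  0.00000000e+00,  0.00000000e+00,
         1.00000000e+00]])}
[[ 3.15262542e-01 -2.53463737e-04  9.49004460e-01]
 [-9.49003912e-01  1.02324762e-03  3.15262634e-01]
 [-1.05097420e-03 -9.99999444e-01  8.20535673e-05]] 0.1
```

View pics/top.png

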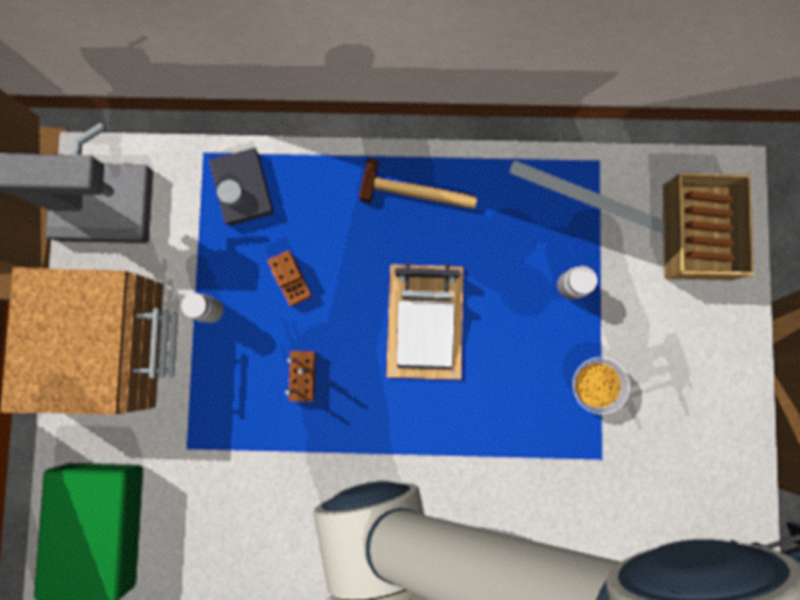

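View pics/side.png

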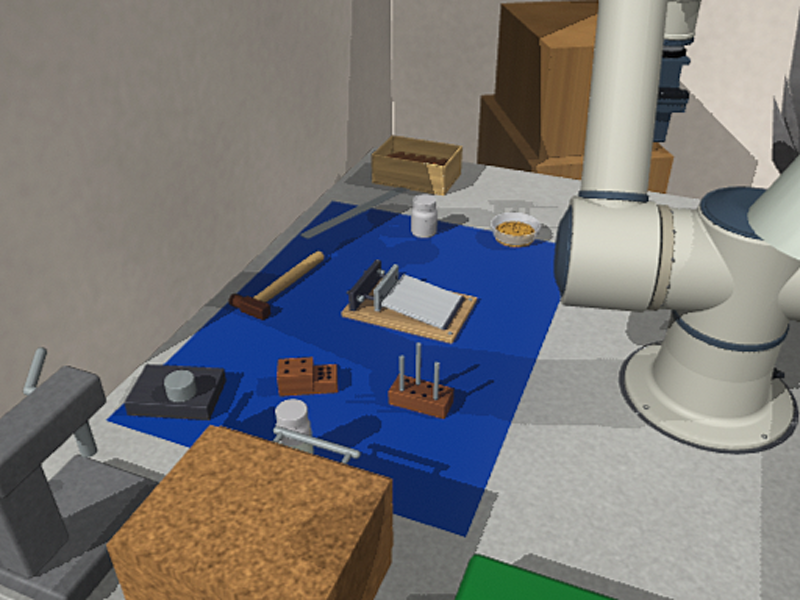

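The top view shows the jig at about (426,322) with its fence facing away from the robot. The stand is at (289,277), tall end up-left. The full stand is at (301,376), the jars at (200,306) and (578,283), and the bowl at (600,385). I'll enlarge the top view to measure.

Run:
```python
from h import *
a=ctrl.read_camera("top");b=ctrl.read_camera("side")
cv2.imwrite("pics/topc.png",cv2.resize(a[150:255,160:310],None,fx=5.3,fy=5.3,interpolation=cv2.INTER_CUBIC))
cv2.imwrite("pics/sidec.png",cv2.resize(b[160:280,170:310],None,fx=5,fy=5,interpolation=cv2.INTER_CUBIC))
```

```text
(no output)
```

View pics/topc.png

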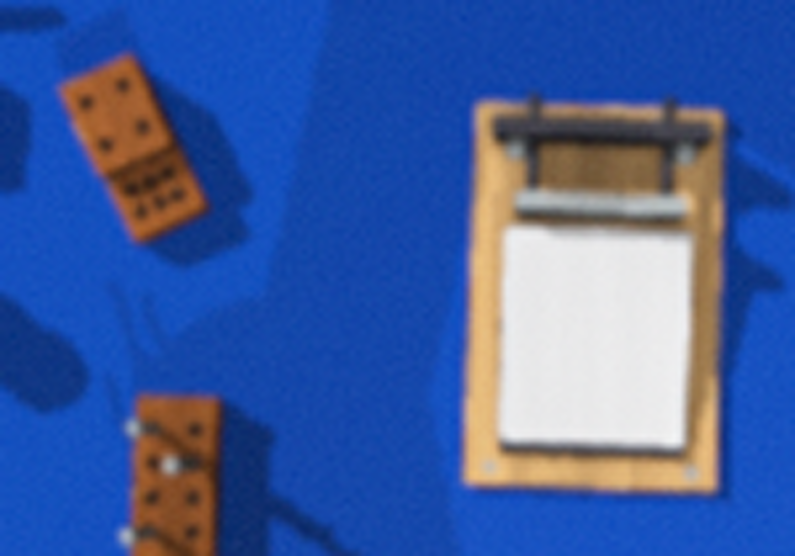

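View pics/sidec.png

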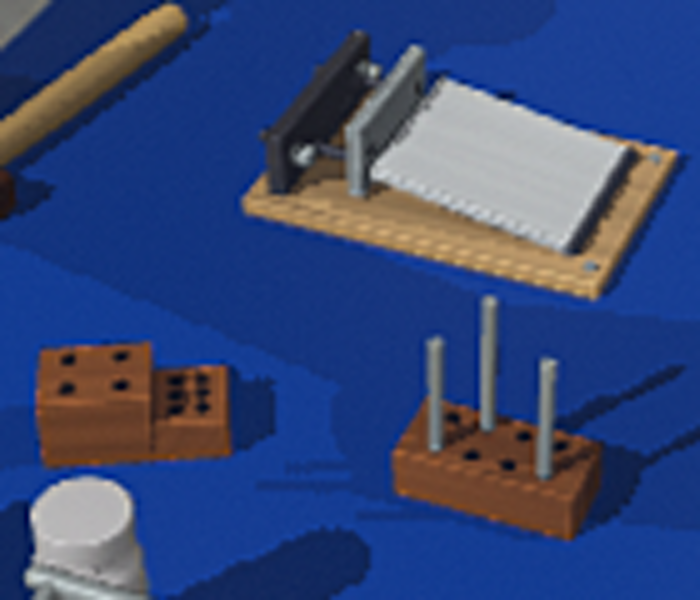

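Top crop (×5.3): base corners are (478,101), (723,110), (718,493), (464,484). The stand's tall end corners are (58,88) and (132,54), its low end corners (138,243) and (209,210). The side crop confirms that the leaf is lifted at the fence and the stand's tall end points away from the robot.

Run:
```python
from h import *
def w(x,y,z,): return pix2plane("top",(x+.5)/5.3-.5+160,(y+.5)/5.3-.5+150,z)
J=[w(*p,.012) for p in((478,101),(723,110),(718,493),(464,484))]
J=np.array(J);print(J.round(4)); c=J.mean(0); d=(J[0]+J[1]-J[2]-J[3])/2; print("jig",c,np.linalg.norm(d),np.degrees(np.arctan2(d[1],d[0])),np.linalg.norm(J[0]-J[1]),np.linalg.norm(J[2]-J[3]))
d2=(J[0]+J[3]-J[1]-J[2])/2; print("yaw from y",np.degrees(np.arctan2(-d2[0],d2[1])))
for n,p in dict(fenceL=(515,192),fenceR=(685,197)).items(): print(n,w(*p,.064))
for n,p in dict(wallL=(495,117),wallR=(710,123)).items(): print(n,w(*p,.056))
print("hinge edge",w(500,447,.02),w(686,452,.02))
S=np.array([w(58,88,.045),w(132,54,.045),w(138,243,.026),w(209,210,.026)])
print(S.round(4)); f=(S[0]+S[1])/2;b=(S[2]+S[3])/2;d=f-b
print("stand",(f+b)/2,np.linalg.norm(d[:2]),np.degrees(np.arctan2(d[1],d[0])),np.linalg.norm(S[0]-S[1]),np.linalg.norm(S[2]-S[3]))
# side check
def ws(x,y,z): return pix2plane("side",(x+.5)/5-.5+170,(y+.5)/5-.5+160,z)
print("side base",ws(243,205,.012),ws(597,290,.012),ws(680,152,.012)); print("side stand top",ws(40,350,.045),ws(40,405,.045),ws(152,400,.045),ws(230,448,0.0), ws(45,466,0))
```

```text
[[ 0.6782  0.0354  0.012 ]
 [ 0.6762 -0.1132  0.012 ]
 [ 0.4456 -0.1135  0.012 ]
 [ 0.4471  0.0378  0.012 ]]
jig [ 0.56176747 -0.03840056  0.012     ] 0.23084214178417753 -0.2649330793906224 0.14862464845378984 0.1512904668085502
yaw from y -0.6896862813249567
fenceL [0.61664691 0.01140396 0.064     ]
fenceR [ 0.61606188 -0.08695126  0.064     ]
wallL [0.66154985 0.02418613 0.056     ]
wallR [ 0.66093858 -0.10148536  0.056     ]
hinge edge [0.46958949 0.01680257 0.02      ] [ 0.4693735  -0.09344685  0.02      ]
[[0.6746 0.2836 0.045 ]
 [0.6961 0.2405 0.045 ]
 [0.5854 0.2358 0.026 ]
 [0.6062 0.1941 0.026 ]]
stand [0.64057716 0.23849588 0.0355    ] 0.10117878355953366 27.737328327554696 0.048066400721770076 0.04657682262618637
side base [0.66962659 0.04341283 0.012     ] [0.44326435 0.0434626  0.012     ] [ 0.44000087 -0.10863512  0.012     ]
side stand top [0.69217265 0.24439887 0.045     ] [0.66965324 0.2839847  0.045     ] [0.61713139 0.258768   0.045     ] [0.58704358 0.23271904 0.        ] [0.67253455 0.28221079 0.        ]
```

Positions match the known sizes: jig about (0.559,-0.036), yaw about -0.35°, stand about (0.640,0.2385), yaw 27.7°. I'll move above the leaf with shut fingers and look.

```bash
cat >> h.py <<'E'
def R(yaw):
    c,s=np.cos(np.radians(yaw)),np.sin(np.radians(yaw))
    return np.array([[c,-s,0],[s,c,0],[0,0,1]])@np.array([[0,0,1],[-1,0,0],[0,-1,0.]])
YJ=-0.35; JC=np.array([.560,-.036])
def jig(x,y=0,z=0):
    c,s=np.cos(np.radians(YJ)),np.sin(np.radians(YJ))
    return [JC[0]+c*x-s*y,JC[1]+s*x+c*y,z]
def snap(name,out,crop=None,f=1.5):
    T=wristT(); a=ctrl.read_camera(name)
    if crop: a=a[crop[1]:crop[3],crop[0]:crop[2]]
    cv2.imwrite("pics/"+out,cv2.resize(a,None,fx=f,fy=f,interpolation=cv2.INTER_CUBIC)); np.save("T_"+out+".npy",T)
E
python3 - <<'E'
from h import *
ctrl.command_gripper(0)
ctrl.goto(jig(.0,0,.21),R(YJ))
print(ctrl.current_t(),ctrl.current_tool_pos(),ctrl.current_contact_force())
snap("wrist","w1.png")
E
```

```text
3.9333 [ 0.56005341 -0.03670935  0.21001506] [-0.88358128 -0.37911896 -0.57819544]
```

View pics/w1.png

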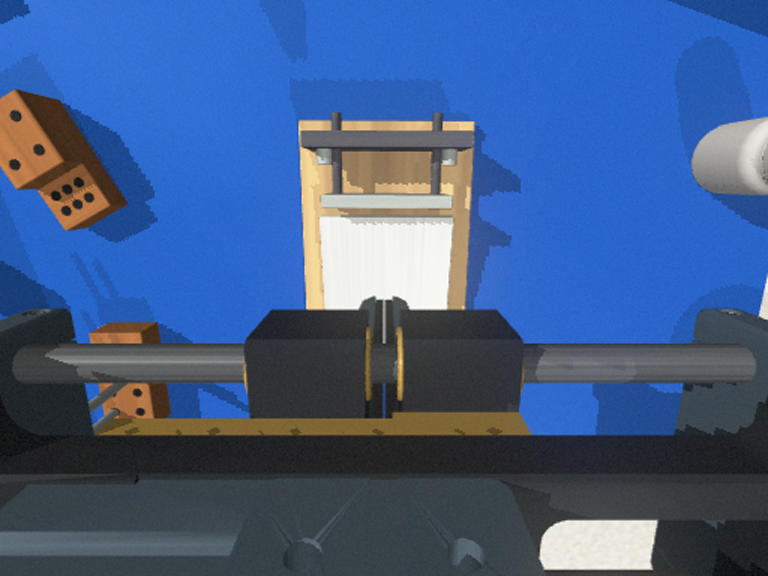

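The wrist view shows the fence's front top edge at row ~208 (columns 321 to 452), the base's far corners at (299,122) and (475,122), and the leaf centred under the fingers. Next I'll check those points, then press.

Run:
```python
from h import *
T=np.load("T_w1.png.npy")
w=lambda x,y,z: pix2plane("wrist",(x+.5)/1.5-.5,(y+.5)/1.5-.5,z,T).round(4)
print("base far",w(299,122,.012),w(475,122,.012)," exp",jig(.115,.075),jig(.115,-.075))
print("fence top front",w(321,208,.064),w(452,208,.064)," exp",jig(.045,.05),jig(.045,-.05))
print("wall",w(301,150,.056),w(473,150,.056),"exp x",jig(.09))
print("stand low end",w(70,230,.026),w(126,203,.026),"tall",w(46,92,.045))
ctrl.move_l(jig(.015,0,.075),vel=.12)
f0=ctrl.current_contact_force()
r=ctrl.move_l(jig(.015,0,.012),vel=.02,contact_N=22)
print(r,ctrl.current_tool_pos(),f0,ctrl.current_contact_force(),ctrl.current_t())
ctrl.sleep(.3); print(ctrl.current_contact_force())
ctrl.move_l(jig(.015,0,.12),vel=.12)
snap("side","s2.png",(190,150,300,240),6)
print(ctrl.current_t())
```

```text
base far [0.6746 0.0333 0.012 ] [ 0.6735 -0.1155  0.012 ]  exp [np.float64(0.6754560004370225), np.float64(0.03829611001315126), 0] [np.float64(0.6745397082784208), np.float64(-0.11170109132300729), 0]
fence top front [0.6062 0.01   0.064 ] [ 0.6054 -0.0898  0.064 ]  exp [np.float64(0.6053045911203816), np.float64(0.013724179464472332), 0] [np.float64(0.6046937296813137), np.float64(-0.08627395475963337), 0]
wall [0.649  0.0245 0.056 ] [ 0.648  -0.1056  0.056 ] exp x [np.float64(0.6499983208016952), np.float64(-0.03654977529516105), 0]
stand low end [0.5866 0.2333 0.026 ] [0.6092 0.1814 0.026 ] tall [0.6932 0.2172 0.045 ]
True [ 0.57515709 -0.03612371  0.02011158] [-0.90102503 -0.35554977 -0.14887673] [-2.02350463 -0.31396273 12.10885947] 7.675
[-2.08801132  1.25688652 13.58901112]
9.0083
```

View pics/s2.png

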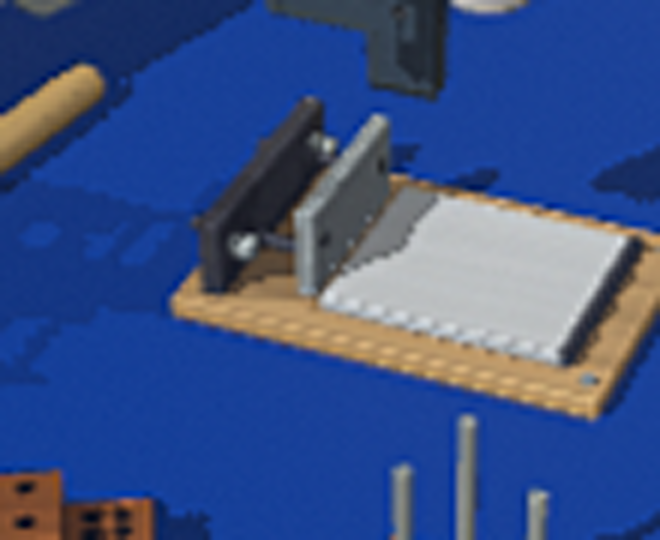

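The leaf is flat: the press ended at z = 0.0201, and the side view shows it lying on the base. Now I'll go above the stand with the gripper open and look.

```bash
sed -i 's/JC=np.array.*/JC=np.array([.5605,-.039])/' h.py
cat >> h.py <<'E'
SY=27.7; SC=np.array([.6405,.2385])
def st(x,y=0,z=0):
    c,s=np.cos(np.radians(SY)),np.sin(np.radians(SY))
    return [SC[0]+c*x-s*y,SC[1]+s*x+c*y,z]
E
python3 - <<'E'
from h import *
ctrl.goto(st(.016,0,.17),R(SY))
ctrl.command_gripper(1.0)
print(ctrl.current_t(),ctrl.current_tool_pos())
snap("wrist","w2.png")
T=np.load("T_w2.png.npy")
for p in [(.05,.024,.045),(.05,-.024,.045),(-.01,.024,.045),(-.01,-.024,.045)]:
    print(p,(np.array(proj("wrist",st(*p),T))*1.5).round(0))
E
```

```text
11.5417 [0.65466565 0.24592388 0.16999966]
(0.05, 0.024, 0.045) [349. 226.]
(0.05, -0.024, 0.045) [416. 226.]
(-0.01, 0.024, 0.045) [351. 306.]
(-0.01, -0.024, 0.045) [414. 305.]
```

View pics/w2.png

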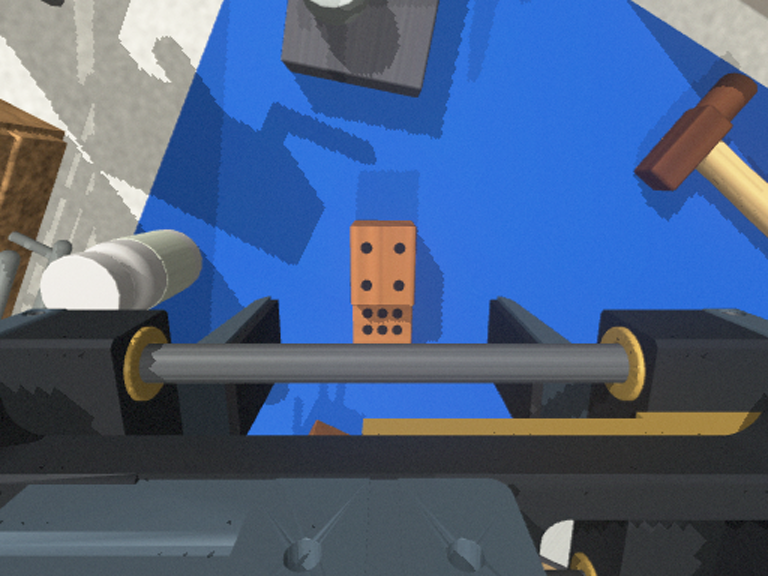

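The stand's top corners are at (350,221), (415,221), (352,305) and (414,304), within 3 mm and under 1° of the prediction. The glue jar is clear, so I'll grasp, lift and carry the stand over the leaf.

Run:
```python
from h import *
ctrl.move_l(st(.018,0,.008),vel=.1)
ctrl.command_gripper(0.3)
print("grip",ctrl.current_grip_width()*91,ctrl.current_contact_force())
ctrl.move_l(st(.018,0,.15),vel=.12)
print("grip",ctrl.current_grip_width()*91,ctrl.current_contact_force(),ctrl.current_t())
# face at jig +27 -> grasp (stand +18) at jig -5
ctrl.goto(jig(-.008,0,.15),R(YJ))
ctrl.move_l(jig(-.008,0,.06),vel=.1)
print(ctrl.current_contact_force(),ctrl.current_tool_pos(),ctrl.current_t())
snap("wrist","w3.png")
T=np.load("T_w3.png.npy")
for p in [(.042,.024),(.042,-.024),(.042-.018-.01-.01-.022,.024)]: print((np.array(proj("wrist",jig(p[0]-.018+.0,p[1],.097),T))*1.5).round(0))
```

```text
grip 47.63701190982545 [0.16703656 0.1000443  0.78917478]
grip 47.93125737717564 [-0.6155483  -0.1602979  -2.54256096] 15.425
[-0.87900917  0.71702107 -1.90475836] [ 0.55291312 -0.03896654  0.06050061] 17.6417
[311. 286.]
[453. 286.]
[318. 442.]
```

View pics/w3.png

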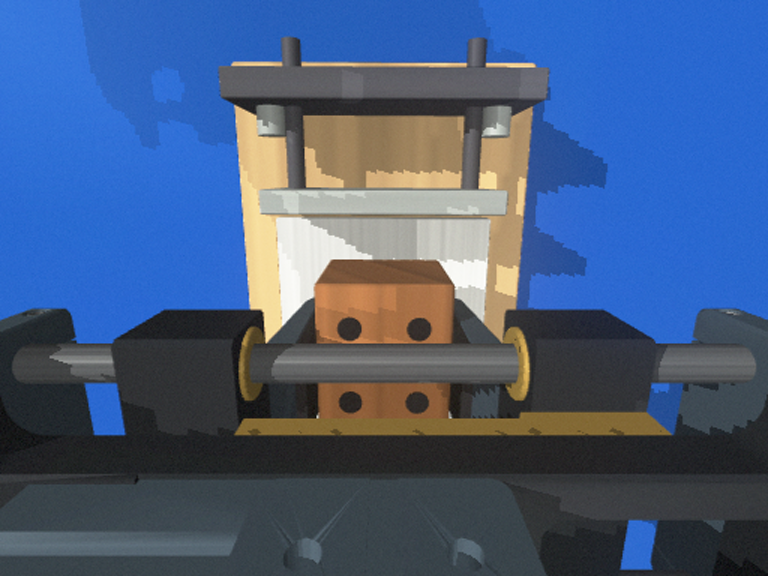

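The stand is held centred: its middle is at column ~384 and the fence's is at (260+507)/2 = 383.5, with the edges parallel. Next I'll lower it onto the leaf and push gently.

Run:
```python
from h import *
f0=ctrl.current_contact_force()
ctrl.move_l(jig(-.008,0,.033),vel=.08)
r=ctrl.move_l(jig(-.008,0,.024),vel=.01,contact_N=2.5)
p=ctrl.current_tool_pos(); z=p[2]; ctrl.sleep(.2)
f1=ctrl.current_contact_force(); print(r,z,f0,f1)
r=ctrl.move_l(jig(.030,0,z),vel=.025,contact_N=3)
xc=ctrl.current_tool_pos()[0]; print("contact",r,xc-JC[0],ctrl.current_contact_force(),ctrl.current_t())
x=xc-JC[0]
for i in range(4):
    x+=.003; ctrl.move_l(jig(x,0,z),vel=.03); ctrl.sleep(.15); print(round(x,4),ctrl.current_tool_pos().round(4),ctrl.current_contact_force().round(2))
print(ctrl.current_t(),ctrl.current_wrist_torque(),ctrl.current_grip_width()*91)
```

```text
True 0.027892110705317427 [ 0.82400117  0.27326122 -2.43378675] [-1.06308221  0.74161495  7.44492766]
contact True -0.007947299406344976 [-0.29422238 -0.47449654  6.9148273 ] 19.2083
-0.0049 [ 0.5558 -0.039   0.0279] [1.61 0.27 0.43]
-0.0019 [ 0.5577 -0.0389  0.0279] [-4.32  0.72  5.6 ]
0.0011 [ 0.5606 -0.0389  0.0279] [-5.45  0.18  7.5 ]
0.0041 [ 0.5636 -0.0389  0.0279] [-5.57  0.4   6.43]
20.825 [0.06046048 0.736508   0.03925645] 47.551585808414956
```

Contact fired early because of sticking on the leaf: it's pressing down about 9 N and dragging about 4 N. I'll ease off vertically and continue.

Run:
```python
from h import *
q=lambda:(ctrl.sleep(.15),np.mean([(ctrl.sleep(.02),ctrl.current_contact_force())[1] for _ in range(6)],0).round(2))[1]
x=ctrl.current_tool_pos()[0]-JC[0]; z=.0279
for k in range(5):
    F=q(); print("z",z,F)
    if F[2]<2.5: break
    z+=.0002; ctrl.move_l(jig(x,0,z),vel=.02)
for i in range(5):
    x+=.003; ctrl.move_l(jig(x,0,z),vel=.03); print(round(x,4),ctrl.current_tool_pos().round(4),q())
print(ctrl.current_t(),ctrl.current_grip_width()*91)
```

```text
z 0.0279 [-4.64  0.67  6.9 ]
z 0.0281 [ 0.23  0.26 -2.06]
0.0061 [ 0.567  -0.0391  0.0281] [-0.26 -0.37 -1.66]
0.0091 [ 0.5699 -0.0391  0.0281] [ 0.04 -0.2  -2.2 ]
0.0121 [ 0.5729 -0.0391  0.0281] [-0.23  0.05 -1.77]
0.0151 [ 0.5757 -0.0391  0.0281] [-1.05  0.23 -2.09]
0.0181 [ 0.5786 -0.0391  0.028 ] [-2.29 -0.24 -2.28]
24.075 47.858926528286304
```

The fence contact shows at x ≈ 0.0135 with the expected 0.5 N/mm slope. I'll push on to about 8 N, then settle the stand on the leaf.

Run:
```python
from h import *
q=lambda:(ctrl.sleep(.15),np.mean([(ctrl.sleep(.02),ctrl.current_contact_force())[1] for _ in range(8)],0).round(2))[1]
z=.0281
for x in (.022,.026,.028,.030):
    ctrl.move_l(jig(x,0,z),vel=.03); F=q(); print(x,ctrl.current_tool_pos().round(4),F)
    if F[0]<-7.8: break
for k in range(4):
    z-=.00006; ctrl.move_l(jig(x,0,z),vel=.02); F=q(); print("z",z,F)
    if F[2]>1: break
print(ctrl.current_t(),ctrl.current_grip_width()*91,ctrl.current_wrist_torque())
snap("wrist","w4.png"); snap("side","s4.png",(190,140,310,240),6)
```

```text
0.022 [ 0.5822 -0.0391  0.028 ] [-4.65 -0.32 -2.68]
0.026 [ 0.586  -0.0392  0.028 ] [-6.26 -0.69 -1.39]
0.028 [ 0.5879 -0.0391  0.028 ] [-7.18 -0.52 -0.83]
0.03 [ 0.5897 -0.0392  0.028 ] [-8.33 -0.99  0.14]
z 0.02804 [-8.36 -0.81  0.59]
z 0.027979999999999998 [-8.77 -0.82  1.57]
27.3333 47.76000722367602 [-0.06474081  1.26279098  0.07770449]
```

View pics/w4.png

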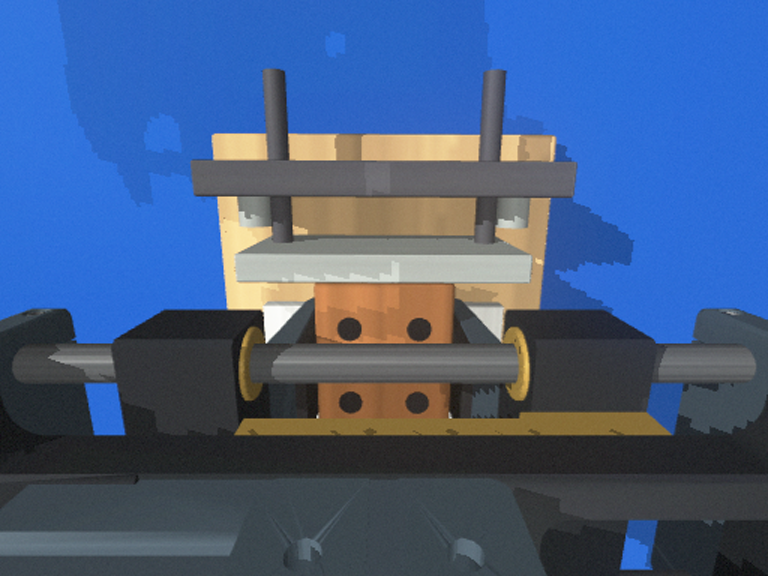

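View pics/s4.png

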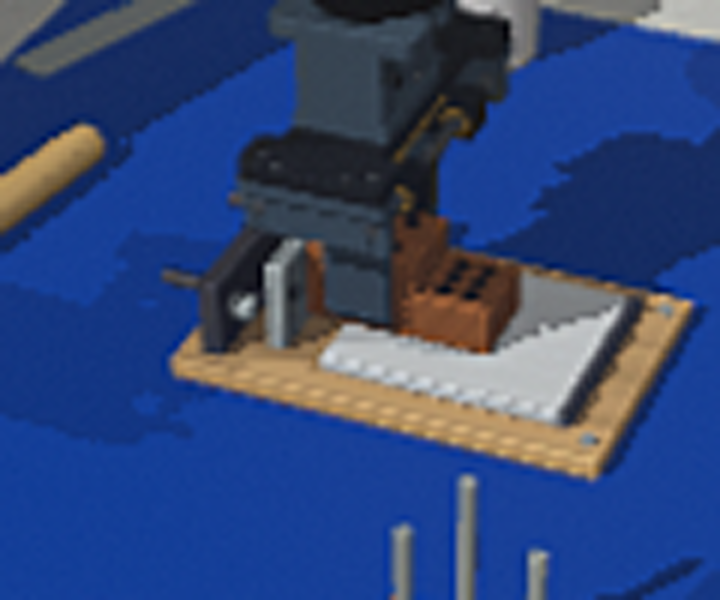

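The stand stands on the leaf, square and centred on the fence (block columns 316 to 451, fence 237 to 531), with a clear gap to the wall. I'll check the travel and steadiness, then hand in.

Run:
```python
from h import *
T=np.load("T_w4.png.npy")
w=lambda x,y,z: pix2plane("wrist",(x+.5)/1.5-.5,(y+.5)/1.5-.5,z,T).round(4)
a=(w(237,282,.064)+w(531,282,.064))/2;b=w(383,195,.056)
print("fence",a,"wall",b,"travel",.045-(b-a)[0])
for i in range(4):
    ctrl.sleep(.25); print(ctrl.current_contact_force().round(2),ctrl.current_tool_pos().round(4))
ctrl.sign_off(); print(ctrl.current_t())
```

```text
fence [ 0.62285 -0.04005  0.064  ] wall [ 0.6515 -0.0399  0.056 ] travel 0.016350000000000045
[-8.66 -0.95  1.79] [ 0.5897 -0.0391  0.028 ]
[-7.83 -1.6   0.91] [ 0.5897 -0.0391  0.028 ]
[-8.85 -1.33  1.49] [ 0.5897 -0.0391  0.0279]
[-8.42 -1.18  1.66] [ 0.5897 -0.0392  0.0279]
the job is handed in; nothing more can be done
the job is handed in; nothing more can be done
```

The job is handed in, at about 28 s on the robot's clock. The arm is still holding the punch stand against the fence with a steady push. I pressed the leaf flat first, then gripped the empty stand across its tall step, set it on the leaf and pushed its tall end against the fence.

**Last checks:**
- **Leaf:** the press ended at 20.1 mm against 20 mm when flat, and the side view shows it lying on the base.
- **Push:** it held at 7.8–8.9 N over the last second, with the arm not moving.
- **Fence travel:** about 16.3 mm by the wrist camera, and 15.5–16 mm from where contact began. That is about half way and well short of the 34 mm stop.
- **Centring:** the stand sits about 1 mm from the fence's middle and looks square to it.
- **Other items:** I moved nothing else, but I did not take a final picture of the other stand, the bowl or the jars.

**Slips and disagreements:**
- **First push:** the stand stuck to the leaf because I was pressing down about 9 N. That set off the contact stop too early, so I eased off and continued. At the end a light downward load remained, roughly 3–4 N with an estimated 2 N for the stand's weight.
- **Sideways reading:** the force sensor showed about 1 N sideways at the end.
- **Cameras:** they disagreed by up to about 7 mm on the jig's sideways position, so I used the wrist camera's reading.

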